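# Stroke the well covers of a curved carrier shut

## Robot

A 6-joint arm with a two-finger parallel gripper is mounted at the origin on the work surface. World frame = base frame: x ahead of the robot, y to its left, z up, the work surface at z = 0. Lengths are in m, angles in rad, forces in N, time in s.
With the tool pointing down it reaches from about 0.25 to 0.775 m from the base axis. Payload 4 kg.
Tool frame: the origin (TCP) lies on the centre line of the jaws, within the pads' length; the fingertips stand 8 mm ahead of it and the grasp point (between the pads) lies 11 mm behind it; z points along the fingers, y is the direction in which the jaws open and shut (so a half turn about z gives the same grasp; the last joint's range is limited). The gripper opens to 94 mm and grips with 3 to 60 N. Pads are 16 mm wide; open, the fingers measure 119 mm over their backs; the gripper's body (75 mm by 177 mm) begins 78 mm behind the grasp point.
Start: joints at [-1.238, 0.087, 1.371, -0, 1.684, -0.103], TCP at [0.232, -0.499, 0.182] pointing down, gripper open.
Joint ranges: [-3.1, 3.1], [-0.76, 2.03], [0.27, 2.55], [-1.08, 4.22], [0.17, 2.65], [-2.57, 2.57]. Speed limits (rad/s): [2.79, 2.79, 3.14, 3.14, 3.14, 3.14].

## Interface

Orientations are given as [roll, pitch, yaw] about the fixed x, y, z axes, in that order (R = Rz(yaw) Ry(pitch) Rx(roll)).
In Python, from bench import * gives the robot as it stands.
- The arm moves only by the tool step_arm, never from a script. Its argument "steps" is a list of rows, each an object of numbers: "jaw": the opening, from 0 (shut) to 1 (fully open); "tx", "ty", "tz": the shift along the tool's x, y, z in m; "ax", "ay", "az": the turn, a rotation vector about the tool's x, y, z in rad. In form: [{"jaw": .., "tx": .., "ty": .., "tz": .., "ax": .., "ay": .., "az": ..}, ...]. A call has 1 to 8 rows; each row is the pose to reach, as a shift and turn from the pose measured when the call began, along the tool's axes at that moment; what a row does not reach only later rows make up. A row lasts 1/10 s, in which the tool goes at most 50 mm and 8.59 degrees, less where a joint would pass 70% of its speed; a pose out of reach is approached as far as the arm can. A call with a gripper value outside its range is refused whole. The fingers move at their own pace and stop on an object; the grip force is fixed at half the most. Time passes only in rows, so rows that repeat a pose let the fingers close. It gives the time, the measured TCP pose, the force and the opening at its end, in the units of the state.
- get_obs(): the state, without advancing time (a new reading comes with each control period).
- snapshot(name): name is "scene" or "top"; returns (picture, depth): 480x640x3 uint8, red, green, blue; 480x640 float32, m along the optical axis (not along the pixel's ray), 0 where there is no reading.
- camera_model(name): a dict with "intrinsics" (3x3 intrinsics, pixels), "k1" (the pictures are not rectified: a ray, as slopes to the right and down, at radius r is drawn at 1 + k1 r^2 times it, then the intrinsics apply), "origin" and "orientation" of the camera in the world. Camera axes: x right, y down, z forward; pixel columns grow to the right and rows downward; lengths in m; the calibration is good to about 2 mm. A picture is of the moment at which its call begins. camera_model takes no time and is no camera call.
- close_job(): hands the job in, once; it reports no verdict.
Trained networks look in the newest picture that a camera, given by its name, has taken for a name from the list of things; names that differ only in an ending like _2 or _b are one class to them, and where a whole thing is asked for, a point or a joint stands for the part that bears it (a point fixed in the world has none). Each returns a list of dicts, best first, with "confidence" (0 to 1); they miss things now and then, are a little off and sometimes report something else, mostly with a low value. They report only what shows in the picture. A call takes as long as a camera call.
- silhouettes(camera, query): "pixels" (480x640 bool, what is visible of it) and "rect" ([left, top, right, bottom] in pixels, round what is visible of it).
The state is a dict: "time": time; "joint_positions": joint angles; "qvel": joint speeds; "joint_torque": joint torques, N m; "tool_pos": TCP position; "ee_rot": TCP orientation; "wrist_force": force on the tool from outside, world axes, zero at the start; "wrist_torque": the same for the moment, N m; "width": finger opening in m.
Only numpy, scipy, OpenCV 4.12 (cv2) and the standard library are available. Lean on these libraries where they do the work, as an engineer would, in place of code of your own. Each camera call takes 0.05 s, during which the arm holds its last target. There are 200 camera calls.

## Task

Close the wells of the curved black carrier: with the fingers shut, run the fingertips lightly along its row of hinged covers in one low stroke, from the end with the round steel port to the plain end, so that the covers are pushed down flat one after the other. Do not raise the hand away from the row before the last cover is shut. Do not grip, lift or shove the carrier, leave the things around it alone, and finish clear of it all.

Things in the scene. Friction and masses are not known exactly. Their poses are not given: they have to be found in the camera images.
- carrier: loose black curved bar, 0.9 kg, 220 mm long, 44 mm wide, 25 mm high. Origin on the bench under its middle, z up. Five equal white hinged covers in a row along it, from the -x end (with the round steel port) to the plain +x end, on an arc of radius 160 mm centred at x = 0, y = -151 mm of this frame (both ends bend to -y).
- port (a point): centre of the top of the round steel port on the bar, 16 mm wide and 12 mm high above the bar, 45 mm along the row before the first cover's middle: it marks the start of the row
- row1 (a point): point fixed to the carrier: middle of the upper face of the first cover (counted from the port end) when that cover is shut; 30 mm above the bench. The points are 38 mm apart along the arc.
- row2 (a point): point fixed to the carrier: middle of the upper face of the second cover (counted from the port end) when that cover is shut; 30 mm above the bench. The points are 38 mm apart along the arc.
- row3 (a point): point fixed to the carrier: middle of the upper face of the third cover (counted from the port end) when that cover is shut; 30 mm above the bench. The points are 38 mm apart along the arc.
- row4 (a point): point fixed to the carrier: middle of the upper face of the fourth cover (counted from the port end) when that cover is shut; 30 mm above the bench. The points are 38 mm apart along the arc.
- row5 (a point): point fixed to the carrier: middle of the upper face of the fifth cover (counted from the port end) when that cover is shut; 30 mm above the bench. The points are 38 mm apart along the arc.
- cover1 (a joint): first cover from the port end: rad, 0 = shut flat, larger = more open (stop 1.2), starts 0.45 to 0.8. White plate 29 mm along the row, 28 mm wide, 3 mm thick, hinged across the row 15 mm before its row point, 2 mm below its shut upper face; the raised free end points away from the port. A weak friction hinge (0.5 N at the middle) keeps it where left; rigid stop when shut.
- cover2 (a joint): second cover from the port end: rad, 0 = shut flat, larger = more open (stop 1.2), starts 0.45 to 0.8. White plate 29 mm along the row, 28 mm wide, 3 mm thick, hinged across the row 15 mm before its row point, 2 mm below its shut upper face; the raised free end points away from the port. A weak friction hinge (0.5 N at the middle) keeps it where left; rigid stop when shut.
- cover3 (a joint): third cover from the port end: rad, 0 = shut flat, larger = more open (stop 1.2), starts 0.45 to 0.8. White plate 29 mm along the row, 28 mm wide, 3 mm thick, hinged across the row 15 mm before its row point, 2 mm below its shut upper face; the raised free end points away from the port. A weak friction hinge (0.5 N at the middle) keeps it where left; rigid stop when shut.
- cover4 (a joint): fourth cover from the port end: rad, 0 = shut flat, larger = more open (stop 1.2), starts 0.45 to 0.8. White plate 29 mm along the row, 28 mm wide, 3 mm thick, hinged across the row 15 mm before its row point, 2 mm below its shut upper face; the raised free end points away from the port. A weak friction hinge (0.5 N at the middle) keeps it where left; rigid stop when shut.
- cover5 (a joint): fifth cover from the port end: rad, 0 = shut flat, larger = more open (stop 1.2), starts 0.45 to 0.8. White plate 29 mm along the row, 28 mm wide, 3 mm thick, hinged across the row 15 mm before its row point, 2 mm below its shut upper face; the raised free end points away from the port. A weak friction hinge (0.5 N at the middle) keeps it where left; rigid stop when shut.
- sensor: bystander: flat black flow sensor box 50 x 42 x 18 mm with two blue stubs, loose; origin under its centre
- tube: bystander: capped clear tube (28 mm wide, top at 113 mm) on a round black foot 68 mm wide, loose; origin under its centre
- bottle: bystander: small capped jar 40 mm wide and 75 mm high, loose; origin under its centre

How it is judged:
On the way, in this order (a step that is already met when the one before it is completed fails the run):
1. the first cover from the port end is shut, before the ones after it (value of joint cover1 below 0.15 rad), for 0.1 s.
2. the second cover from the port end is shut, before the ones after it (value of joint cover2 below 0.15 rad), for 0.1 s.
3. the third cover from the port end is shut, before the ones after it (value of joint cover3 below 0.15 rad), for 0.1 s.
4. the fourth cover from the port end is shut, before the ones after it (value of joint cover4 below 0.15 rad), for 0.1 s.
5. the fifth cover from the port end is shut, before the ones after it (value of joint cover5 below 0.15 rad), for 0.1 s.
At the end, for the whole second after the job is handed in: all five covers shut to within 0.15 rad (free end less than 4.5 mm up), the carrier at rest within 20 mm of where it stood, the sensor, tube and jar within 20 mm of where they stood (value of joint each of cover1, cover2, cover3, cover4, cover5 below 0.15 rad and distance of each of carrier, sensor, tube, bottle from where it was at the start of the episode below 0.02 m and linear speed of carrier below 0.01 m/s); the robot touches nothing.
It fails at once if the carrier is shoved or lifted more than 20 mm (distance of carrier from where it was at the start of the episode above 0.02 m).
It fails at once if the carrier is tipped more than 0.15 rad (angle between carrier's own z axis and vertical above 0.15 rad).
It fails at once if the robot presses the carrier or its covers with more than 40 N (contact force between any of the arm, the fingers and carrier above 40 N).
It fails at once if the hand is raised (fingertips more than about 40 mm above the shut covers) after the first cover is shut and before the last is (value of joint cover1 below 0.15 rad and not (value of joint cover5 below 0.15 rad) and z of the grasp point in the frame of carrier above 0.09 m).
It fails at once if the sensor, tube or jar is moved more than 20 mm (distance of any of sensor, tube, bottle from where it was at the start of the episode above 0.02 m).
It also fails if it takes over 38 s, if anything falls off the work surface, if the arm or the gripper's body presses on something with over 40 N, if the wrist force passes 120 N, or if a joint passes its speed limit or range.

## Working session

There is one attempt and no reset: what is moved stays moved. The work goes in short steps, Python scripts to look and compute and a tool call to move; the robot and the scene stay as the last step left them, time stands still between calls to the robot, and variables do not carry over. Pictures are saved under pics/ and viewed, about 8 in all and at most 12, crops included, and the job is handed in when it is done.

Besides the shell and the picture viewer there is one more tool, called after "Request:" by a JSON object that holds its "name" and its "arguments", one argument or row to a line. step_arm: Moves the arm, as the interface text tells. Its arguments: {"type":"object","properties":{"steps":{"type":"array"}},"required":["steps"]}

```bash
mkdir -p pics
cat > h.py <<'E'
from bench import *
import numpy as np, cv2
from scipy.spatial.transform import Rotation as R
def Rc(m):
    o=np.array(m["orientation"]); 
    return o if o.shape==(3,3) else R.from_euler('xyz',o).as_matrix()
def cloud(name,depth,mask):
    m=camera_model(name);K=np.array(m["intrinsics"]);v,u=np.nonzero(mask&(depth>0))
    p=cv2.undistortPoints(np.c_[u,v].astype(float)[:,None],K,np.array([m["k1"],0,0,0,0.]))[:,0]
    z=depth[v,u]; return np.c_[p*z[:,None],z]@Rc(m).T+np.array(m["origin"]),u,v
E
python3 - <<'E'
from h import *
print(get_obs())
for n in("scene","top"):
    p,d=snapshot(n);cv2.imwrite(f"pics/{n}0.png",p[:,:,::-1]);np.savez(f"{n}0.npz",p=p,d=d)
    print(n,camera_model(n))
    for q in("carrier","port","cover1","sensor","tube","bottle"):
        for s in silhouettes(n,q)[:2]:
            c,_,_=cloud(n,d,s["pixels"]); print(n,q,round(s["confidence"],2),s["rect"],np.median(c,0).round(3) if len(c) else None,len(c), np.percentile(c[:,2],98) if len(c) else None)
            if s["confidence"]>.4: np.save(f"m_{n}_{q}.npy",s["pixels"])
E
```

```text
{'time': 0.0, 'joint_positions': array([-1.23811245e+00,  8.79216596e-02,  1.37224606e+00,  7.02190117e-06,
        1.68358102e+00, -1.03093347e-01]), 'qvel': array([-3.65968968e-05, -1.21288448e-03, -1.74306956e-03, -7.34701793e-04,
        1.98921568e-04,  9.36803623e-04]), 'joint_torque': array([-2.53974504e-04, -3.40187895e+01, -3.02429903e+01,  7.19114835e-02,
        3.30451818e-02, -1.67398503e-04]), 'tool_pos': array([ 0.2319695 , -0.49803225,  0.18082661]), 'ee_rot': array([-3.13944874e+00, -2.28825710e-04,  4.35777764e-01]), 'wrist_force': array([ 0.4734862 , -0.89910202, -1.28173524]), 'wrist_torque': array([0.00483975, 0.01235018, 0.00465753]), 'width': 0.0938776433064282}
scene {'intrinsics': array([[467.05591274,   0.        , 316.72222452],
       [  0.        , 467.05591274, 237.39487302],
       [  0.        ,   0.        ,   1.        ]]), 'k1': 0.027717514683934588, 'origin': array([0.94266641, 0.15370693, 0.64657027]), 'orientation': array([-2.57227155e+00,  9.99388517e-04,  1.88778025e+00])}
scene carrier 0.62 [204.6, 217.8, 351.9, 275.1] [ 0.592 -0.027  0.025] 4
[... 1112 characters left out ...]
.6, 432.9, 263.4] [ 0.584 -0.026  0.026] 5028 0.04781064651734223
top port 0.78 [272.2, 189.0, 430.6, 261.8] [ 0.585 -0.027  0.026] 5220 0.047758340223918075
top cover1 0.91 [336.3, 232.5, 360.3, 256.8] [ 0.575 -0.017  0.038] 334 0.048156028709475766
top cover1 0.9 [365.9, 228.2, 384.7, 246.9] [ 0.585 -0.053  0.04 ] 299 0.04875807830852577
top sensor 0.72 [285.4, 135.5, 334.4, 175.6] [0.706 0.04  0.018] 1138 0.02044281993174484
top tube 0.72 [360.5, 295.4, 402.5, 345.4] [ 0.471 -0.062  0.011] 1745 0.11113426878288932
top bottle 0.9 [309.9, 324.7, 340.5, 362.5] [0.441 0.014 0.074] 843 0.07678711000294793
top bottle 0.51 [283.4, 230.2, 307.3, 254.6] [0.576 0.058 0.04 ] 352 0.050430728726499736
```

Run:
```python
from h import *
a=cv2.imread("pics/top0.png")[120:370,250:450];b=cv2.imread("pics/scene0.png")[130:350,190:370]
cv2.imwrite("pics/c1.png",np.hstack([cv2.resize(a,(400,500),interpolation=3),cv2.resize(b,(400,500),interpolation=3)]))
# carrier-frame fit: bar pixels from depth (z 15..32mm) and mask from net
from scipy.optimize import least_squares
for n in("top","scene"):
    z=np.load(f"{n}0.npz");m=np.load(f"m_{n}_carrier.npy");c,u,v=cloud(n,z["d"],m)
    k=(c[:,2]>.02)&(c[:,2]<.031);q=c[k][:,:2]
    hull=cv2.minAreaRect(q.astype(np.float32));print(n,hull,len(q))
    # white pixels
    hi=c[:,2]>.036;print("high pts",np.c_[c[hi]][::60].round(3).tolist()[:14])
    # sector occupancy fit: (x0,y0,yaw): penalty outside annulus/ends
    def res(p):
        l=(q-p[:2])@np.array([[np.cos(p[2]),-np.sin(p[2])],[np.sin(p[2]),np.cos(p[2])]])
        d=l-[0,-.151];r=np.hypot(*d.T)-.160;s=.160*np.arctan2(d[:,0],d[:,1])
        return r,s
    best=[]
    for y0 in np.linspace(-3.1,3.1,13):
        f=least_squares(lambda p:np.r_[np.maximum(abs(res(p)[0])-.021,0),np.maximum(abs(res(p)[1])-.112,0),0.02*res(p)[0],0.02*res(p)[1]],[*q.mean(0),y0],loss="soft_l1",f_scale=.003);best.append((f.cost,*f.x))
    for bb in sorted(best)[:2]:
        r,s=res(bb[1:]);print(np.round(bb,5),np.percentile(r,[1,5,50,95,99]).round(4),np.percentile(s,[1,50,99]).round(4))
```

```text
top ((0.5921496152877808, -0.02431485801935196), (0.07748120278120041, 0.23236268758773804), 15.290493965148926) 3239
high pts [[0.637, -0.111, 0.038], [0.61, -0.078, 0.039], [0.603, -0.08, 0.038], [0.597, -0.05, 0.037], [0.594, -0.076, 0.044], [0.59, -0.046, 0.043], [0.586, 0.053, 0.038], [0.586, -0.017, 0.038], [0.585, -0.05, 0.039], [0.58, 0.061, 0.044], [0.579, 0.032, 0.045], [0.578, -0.004, 0.048], [0.578, -0.044, 0.049], [0.577, -0.059, 0.038]]
[ 0.00317  0.58553 -0.026    1.84176] [-0.0212 -0.0198  0.0037  0.0211  0.0222] [-0.1124 -0.006   0.1126]
[ 0.00317  0.58553 -0.026    1.84176] [-0.0212 -0.0198  0.0037  0.0211  0.0222] [-0.1124 -0.006   0.1126]
scene ((0.5854183435440063, -0.06181979179382324), (0.036468349397182465, 0.009763241745531559), 26.605363845825195) 45
high pts [[0.568, -0.048, 0.048], [0.58, -0.053, 0.041], [0.592, -0.044, 0.045]]
[ 0.       0.59411 -0.07078  0.52663] [-0.0021 -0.0019  0.0002  0.0043  0.0079] [-0.0186 -0.0006  0.015 ]
[ 0.       0.59411 -0.07078  0.52638] [-0.0021 -0.0019  0.0002  0.0043  0.0079] [-0.0186 -0.0006  0.015 ]
```

View pics/c1.png

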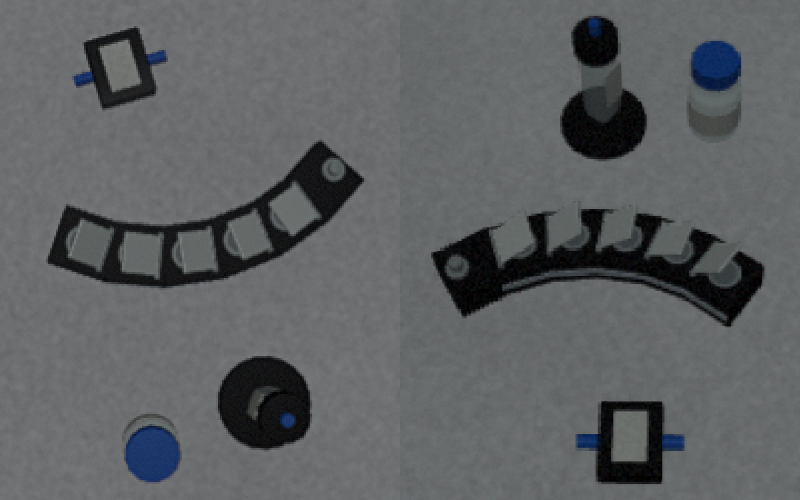

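```bash
cat >> h.py <<'E'
C=np.array([0.5855,-0.0260,1.8418])
def pt(s):
    a=s/.16; l=np.array([.16*np.sin(a),-.151+.16*np.cos(a)]);c,n=np.cos(C[2]),np.sin(C[2])
    return C[:2]+[c*l[0]-n*l[1],n*l[0]+c*l[1]],C[2]-a
def rel(s,ztip):
    o=get_obs();p,h=pt(s);R0=R.from_euler('xyz',o["ee_rot"]);R1=R.from_euler('xyz',[np.pi,0,h])
    return np.r_[R0.inv().apply(np.r_[p,ztip+.008]-o["tool_pos"]),(R0.inv()*R1).as_rotvec()].round(4)
def sr(P):
    c,n=np.cos(C[2]),np.sin(C[2]);d=P[:,:2]-C[:2];x=d@[c,n];y=d@[-n,c]+.151
    return .16*np.arctan2(x,y),np.hypot(x,y)-.16
E
python3 - <<'E'
from h import *
z=np.load("top0.npz");m=np.load("m_top_carrier.npy");c,u,v=cloud("top",z["d"],m);s,r=sr(c)
k=(s<-.085)&(c[:,2]>.033);print("port s,r,z",s[k].mean(),r[k].mean(),np.median(c[k],0),k.sum(),(s[k].min(),s[k].max()))
hi=(c[:,2]>.029)
g=z["p"].mean(2)[v,u]
for a in np.arange(-.12,.125,.004):
    b=(abs(s-a)<.002)&(abs(r)<.008); print(round(a,3),np.median(c[b,2]).round(4) if b.any() else None,end="; ")
# ends / sides
for lo,hi_ in((-.12,-.1),(-.03,.03),(.09,.12)):
    b=(s>lo)&(s<hi_)&(c[:,2]>.02)&(c[:,2]<.03);print("\nr",lo,np.percentile(r[b],[2,98]).round(4))
b=(c[:,2]>.022)&(c[:,2]<.03);print("s",np.percentile(s[b],[.3,99.7]))
print(rel(-.079,.12))
p,h=pt(-.079);print(p,h)
E
```

```text
port s,r,z -0.10298833592092062 0.0003387425873113103 [ 0.63322865 -0.11262948  0.03680333] 41 (np.float64(-0.10794951481763324), np.float64(-0.09867365599747593))
-0.12 None; -0.116 0.0229; -0.112 0.0251; -0.108 0.0296; -0.104 0.0349; -0.1 0.0297; -0.096 0.0261; -0.092 0.0249; -0.088 0.0248; -0.084 0.0249; -0.08 0.025; -0.076 0.0301; -0.072 0.0324; -0.068 0.0344; -0.064 0.0366; -0.06 0.0387; -0.056 0.0411; -0.052 0.0424; -0.048 0.0264; -0.044 0.0247; -0.04 0.0264; -0.036 0.0308; -0.032 0.0344; -0.028 0.0377; -0.024 0.0404; -0.02 0.0443; -0.016 0.047; -0.012 0.0266; -0.008 0.0252; -0.004 0.0248; 0.0 0.0294; 0.004 0.0327; 0.008 0.0361; 0.012 0.0387; 0.016 0.0422; 0.02 0.0452; 0.024 0.0468; 0.028 0.0259; 0.032 0.0255; 0.036 0.0256; 0.04 0.0309; 0.044 0.0333; 0.048 0.0363; 0.052 0.0386; 0.056 0.0407; 0.06 0.044; 0.064 0.0437; 0.068 0.025; 0.072 0.0253; 0.076 0.0295; 0.08 0.0333; 0.084 0.0373; 0.088 0.0412; 0.092 0.0448; 0.096 0.0486; 0.1 0.0478; 0.104 0.0259; 0.108 0.0252; 0.112 0.0251; 0.116 0.0249; 0.12 None; 0.124 None; 
r -0.12 [-0.0207  0.022 ]

r -0.03 [-0.021   0.0219]

r 0.09 [-0.0208  0.0217]
s [-0.11439518  0.11461027]
[ 5.1730e-01 -2.0280e-01  5.4000e-02  1.0000e-04  2.0000e-04 -1.8997e+00]
[ 0.61554044 -0.09635499] 2.33555
```

Request:
{"name": "step_arm", "arguments": {
  "steps": [
    {"jaw": 0, "tx": 0.06, "ty": -0.025, "tz": 0, "az": -0.14},
    {"jaw": 0, "tx": 0.105, "ty": -0.04, "tz": 0, "az": -0.28},
    {"jaw": 0, "tx": 0.15, "ty": -0.06, "tz": 0, "az": -0.42},
    {"jaw": 0, "tx": 0.195, "ty": -0.077, "tz": 0, "az": -0.56},
    {"jaw": 0, "tx": 0.24, "ty": -0.095, "tz": 0, "az": -0.7},
    {"jaw": 0, "tx": 0.285, "ty": -0.112, "tz": 0, "az": -0.84},
    {"jaw": 0, "tx": 0.33, "ty": -0.13, "tz": 0, "az": -0.98},
    {"jaw": 0, "tx": 0.375, "ty": -0.147, "tz": 0, "az": -1.12}
  ]
}}

```text
invalid input
```

```bash
python3 -c "
from h import *
print(rel(-.083,.1),get_obs()['joint_positions'].round(2))"
```

```text
[ 5.1870e-01 -1.9910e-01  7.4000e-02  1.0000e-04  2.0000e-04 -1.9247e+00] [-1.24  0.09  1.37  0.    1.68 -0.1 ]
```

Request:
{"name": "step_arm", "arguments": {
  "steps": [
    {"jaw": 0, "tx": 0.045, "ty": -0.017, "tz": 0, "ax": 0, "ay": 0, "az": -0.14},
    {"jaw": 0, "tx": 0.09, "ty": -0.035, "tz": 0, "ax": 0, "ay": 0, "az": -0.28},
    {"jaw": 0, "tx": 0.135, "ty": -0.052, "tz": 0, "ax": 0, "ay": 0, "az": -0.42},
    {"jaw": 0, "tx": 0.18, "ty": -0.07, "tz": 0, "ax": 0, "ay": 0, "az": -0.56},
    {"jaw": 0, "tx": 0.225, "ty": -0.087, "tz": 0, "ax": 0, "ay": 0, "az": -0.7},
    {"jaw": 0, "tx": 0.27, "ty": -0.104, "tz": 0, "ax": 0, "ay": 0, "az": -0.84},
    {"jaw": 0, "tx": 0.315, "ty": -0.121, "tz": 0, "ax": 0, "ay": 0, "az": -0.98},
    {"jaw": 0, "tx": 0.36, "ty": -0.139, "tz": 0, "ax": 0, "ay": 0, "az": -1.12}
  ]
}}

```text
time: 1.5
tool_pos: [0.501, -0.2191, 0.1823]
ee_rot: [3.141, 0.001, 1.561]
wrist_force: [0.3, -0.6, 0.5]
width: 0.0334
```

```bash
python3 -c "
from h import *
print(rel(-.083,.1),get_obs()['joint_positions'].round(2))"
```

```text
[ 1.210e-01  1.161e-01  7.430e-02  3.000e-04  9.000e-04 -7.991e-01] [-0.52  0.08  1.38 -0.    1.68 -0.51]
```

Request:
{"name": "step_arm", "arguments": {
  "steps": [
    {"jaw": 0, "tx": 0.024, "ty": 0.023, "tz": 0.0, "ax": 0, "ay": 0, "az": -0.14},
    {"jaw": 0, "tx": 0.048, "ty": 0.046, "tz": 0.01, "ax": 0, "ay": 0, "az": -0.28},
    {"jaw": 0, "tx": 0.072, "ty": 0.069, "tz": 0.02, "ax": 0, "ay": 0, "az": -0.42},
    {"jaw": 0, "tx": 0.096, "ty": 0.092, "tz": 0.03, "ax": 0, "ay": 0, "az": -0.56},
    {"jaw": 0, "tx": 0.121, "ty": 0.116, "tz": 0.05, "ax": 0, "ay": 0, "az": -0.7},
    {"jaw": 0, "tx": 0.121, "ty": 0.116, "tz": 0.074, "ax": 0, "ay": 0.001, "az": -0.799},
    {"jaw": 0, "tx": 0.121, "ty": 0.116, "tz": 0.074, "ax": 0, "ay": 0.001, "az": -0.799},
    {"jaw": 0, "tx": 0.121, "ty": 0.116, "tz": 0.074, "ax": 0, "ay": 0.001, "az": -0.799}
  ]
}}

```text
time: 2.3
tool_pos: [0.6178, -0.0993, 0.108]
ee_rot: [-3.141, -0.001, 2.358]
wrist_force: [-0.3, 0.0, 1.4]
width: 0.0005
```

```bash
python3 -c "
from h import *
o=get_obs();print(rel(-.083,.034),o['joint_positions'].round(2),o['tool_pos'],o['width'])
p,d=snapshot('top');cv2.imwrite('pics/c2.png',cv2.resize(p[120:370,250:450,::-1],(480,600),interpolation=3))
p,d=snapshot('scene');cv2.imwrite('pics/c3.png',cv2.resize(p[130:350,190:370,::-1],(490,600),interpolation=3))"
```

```text
[-0.0004  0.0005  0.066  -0.0005 -0.001  -0.0022] [-0.25  0.28  1.29  0.    1.57 -1.04] [ 0.61780156 -0.09931692  0.10802414] 0.0005444649874912955
```

View pics/c3.png

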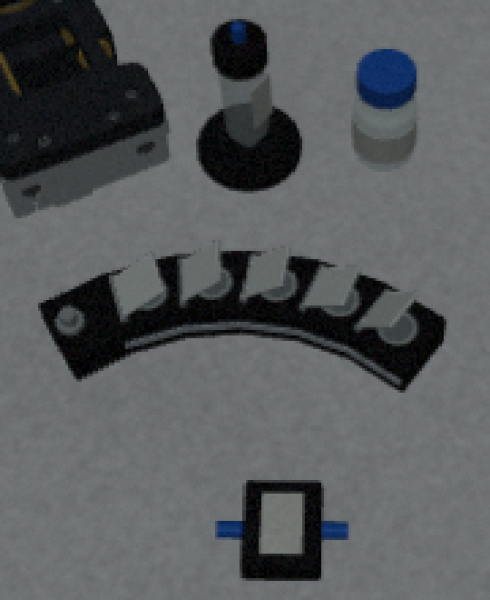

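```bash
python3 -c "
from h import *
p,d=snapshot('top');a=cv2.resize(p[120:370,250:450,::-1],(400,500),interpolation=3)
p,d=snapshot('scene');b=cv2.resize(p[110:350,150:370,::-1],(400,500),interpolation=3)
cv2.imwrite('pics/c4.png',np.hstack([a,b]));o=get_obs();print(o['time'],o['tool_pos'])"
```

```text
2.5 [ 0.6189106  -0.10014991  0.1104324 ]
```

View pics/c4.png

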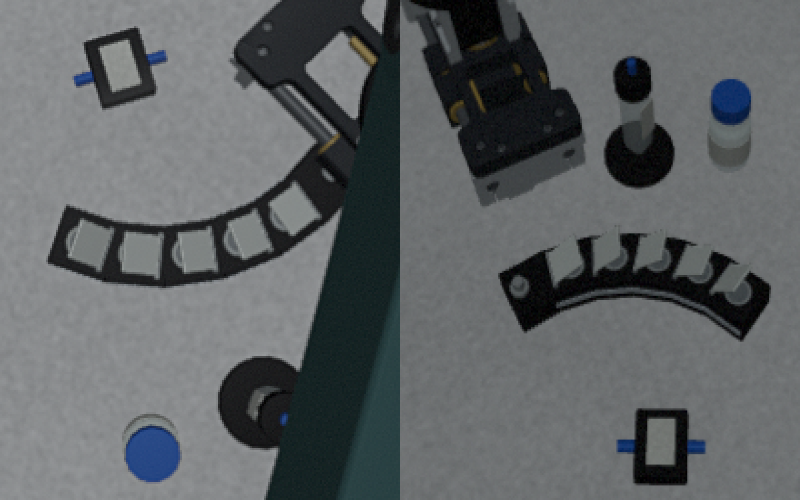

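```bash
python3 -c "
from h import *
for n in('scene','top'):
  m=camera_model(n);K=np.array(m['intrinsics']);Rm=Rc(m);t=-Rm.T@np.array(m['origin'])
  P=np.array([[.619,-.100,.11],[.619,-.1,.102],[.619,-.1,.2],[.501,-.219,.182],[.633,-.113,.037]])
  print(n,cv2.projectPoints(P,cv2.Rodrigues(Rm.T)[0],t,K,np.array([m['k1'],0,0,0,0.]))[0][:,0].round(0).tolist())
  p,d=snapshot(n);np.savez(n+'1.npz',p=p,d=d)
d=np.load('scene1.npz')['d'];c,u,v=cloud('scene',d,np.ones_like(d,bool));k=(u<260)&(v<215)&(c[:,2]>.08)
for a,b in((221,196),(200,150),(230,165),(212,190)):
  i=np.argmin((u-a)**2+(v-b)**2);print(a,b,c[i].round(3))
print('lowest',c[k][np.argsort(c[k][:,2])[:5]].round(3))
"
```

```text
scene [[218.0, 212.0], [219.0, 215.0], [205.0, 169.0], [168.0, 99.0], [215.0, 244.0]]
top [[419.0, 207.0], [418.0, 208.0], [437.0, 197.0], [535.0, 306.0], [417.0, 204.0]]
221 196 [ 0.676 -0.045  0.238]
200 150 [ 0.634 -0.087  0.255]
230 165 [ 0.659 -0.036  0.274]
212 190 [ 0.685 -0.047  0.259]
lowest [[ 0.626 -0.094  0.141]
 [ 0.631 -0.098  0.142]
 [ 0.619 -0.087  0.143]
 [ 0.632 -0.099  0.143]
 [ 0.619 -0.086  0.143]]
```

```bash
python3 -c "
from h import *
z=np.load('scene1.npz');p=z['p'][110:260,150:290];d=z['d']
b=cv2.convertScaleAbs(cv2.resize(p[:,:,::-1],(700,600),interpolation=2)[:,:],alpha=1.8)
cv2.imwrite('pics/c5.png',b)
c,u,v=cloud('scene',d,np.ones_like(d,bool))
for a in(205,212,218,224,230): print(a,[(int(y),*c[(u==a)&(v==y)][0].round(3)) if ((u==a)&(v==y)).any() else (int(y),None) for y in range(194,222,4)])
"
```

```text
205 [(194, np.float64(0.691), np.float64(-0.053), np.float64(0.257)), (198, np.float64(0.687), np.float64(-0.058), np.float64(0.244)), (202, np.float64(0.689), np.float64(-0.058), np.float64(0.238)), (206, np.float64(0.549), np.float64(-0.178), np.float64(0.001)), (210, np.float64(0.556), np.float64(-0.175), np.float64(-0.001)), (214, np.float64(0.564), np.float64(-0.17), np.float64(0.0)), (218, np.float64(0.57), np.float64(-0.168), np.float64(-0.002))]
212 [(194, np.float64(0.681), np.float64(-0.052), np.float64(0.245)), (198, np.float64(0.683), np.float64(-0.052), np.float64(0.241)), (202, np.float64(0.683), np.float64(-0.053), np.float64(0.233)), (206, np.float64(0.544), np.float64(-0.167), np.float64(-0.001)), (210, np.float64(0.552), np.float64(-0.163), np.float64(-0.001)), (214, np.float64(0.561), np.float64(-0.159), np.float64(0.001)), (218, np.float64(0.567), np.float64(-0.156), np.float64(-0.001))]
218 [(194, np.float64(0.677), np.float64(-0.047), np.float64(0.242)), (198, np.float64(0.678), np.float64(-0.048), np.float64(0.236)), (202, np.float64(0.625), np.float64(-0.09), 
[... 499 characters left out ...]
39), np.float64(-0.147), np.float64(0.0)), (210, np.float64(0.545), np.float64(-0.144), np.float64(-0.002)), (214, np.float64(0.553), np.float64(-0.14), np.float64(-0.001)), (218, np.float64(0.561), np.float64(-0.137), np.float64(-0.001))]
230 [(194, np.float64(0.669), np.float64(-0.038), np.float64(0.236)), (198, np.float64(0.518), np.float64(-0.145), np.float64(-0.002)), (202, np.float64(0.527), np.float64(-0.141), np.float64(-0.001)), (206, np.float64(0.535), np.float64(-0.138), np.float64(-0.001)), (210, np.float64(0.542), np.float64(-0.134), np.float64(-0.001)), (214, np.float64(0.551), np.float64(-0.13), np.float64(0.001)), (218, np.float64(0.559), np.float64(-0.127), np.float64(0.0))]
```

View pics/c5.png

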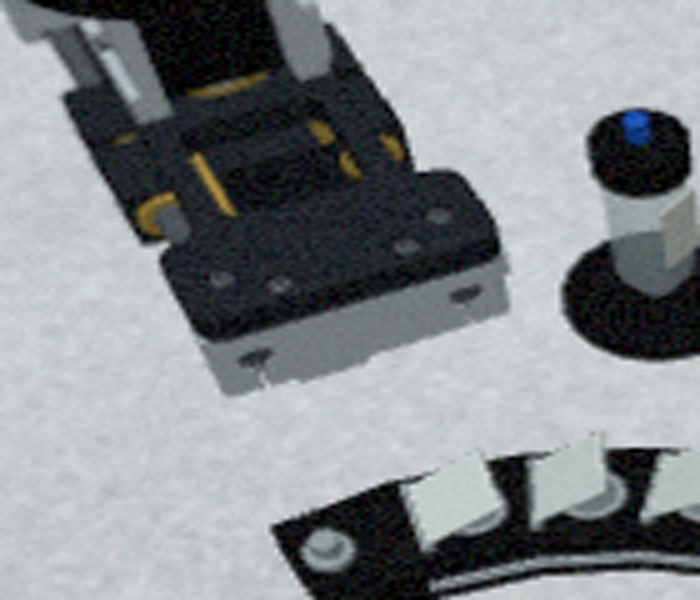

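Request:
{"name": "step_arm", "arguments": {
  "steps": [
    {"jaw": 0, "tx": 0, "ty": 0, "tz": 0.01, "ax": 0, "ay": 0, "az": 0},
    {"jaw": 0, "tx": 0, "ty": 0, "tz": 0.02, "ax": 0, "ay": 0, "az": 0},
    {"jaw": 0, "tx": 0, "ty": 0, "tz": 0.03, "ax": 0, "ay": 0, "az": 0},
    {"jaw": 0, "tx": 0, "ty": 0, "tz": 0.04, "ax": 0, "ay": 0, "az": 0},
    {"jaw": 0, "tx": 0, "ty": 0, "tz": 0.04, "ax": 0, "ay": 0, "az": 0}
  ]
}}

```text
time: 3.1
tool_pos: [0.6171, -0.0995, 0.0668]
ee_rot: [-3.141, -0.002, 2.359]
wrist_force: [-0.9, -0.5, -0.2]
width: 0.0005
```

```bash
cat >> h.py <<'E'
def look(name):
    p,d=snapshot('scene');p=p[110:290,150:390]
    cv2.imwrite(f'pics/{name}.png',cv2.convertScaleAbs(cv2.resize(p[:,:,::-1],(800,600),interpolation=2),alpha=1.8))
    c,u,v=cloud('scene',d,np.ones_like(d,bool)); o=get_obs();t=o["tool_pos"]
    k=(np.hypot(c[:,0]-t[0],c[:,1]-t[1])<.03)&(c[:,2]>.052)
    print(o["time"],t.round(4),o["ee_rot"].round(3),o["wrist_force"].round(1),"lowest",np.sort(c[k][:,2])[:6].round(3),k.sum())
E
python3 -c "
from h import *
look('c6');print(rel(-.083,.034))"
```

```text
3.15 [ 0.6178 -0.0997  0.068 ] [ 3.142e+00 -1.000e-03  2.359e+00] [ 1.  -1.  -0.5] lowest [0.187 0.187 0.188 0.188 0.189 0.189] 2226
[-0.0001  0.0007  0.026   0.     -0.0005 -0.0014]
```

View pics/c6.png

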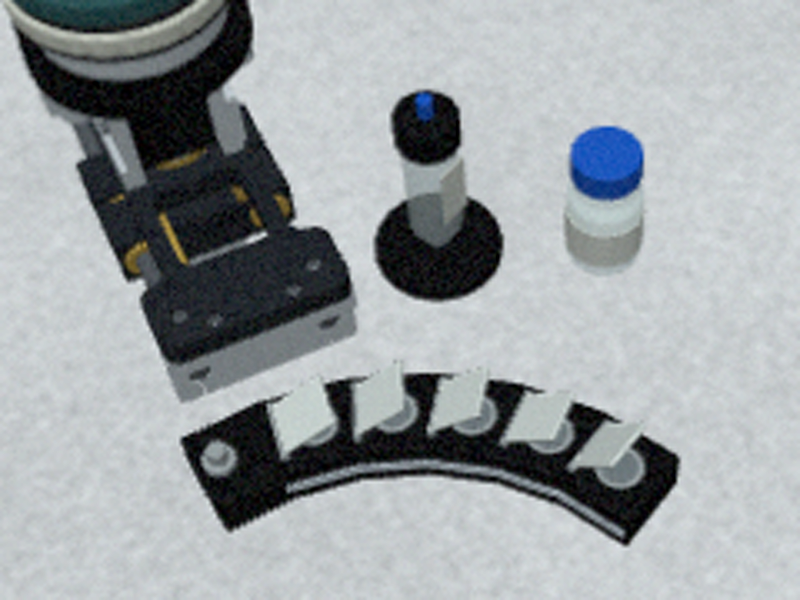

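Request:
{"name": "step_arm", "arguments": {
  "steps": [
    {"jaw": 0, "tx": 0, "ty": 0.0, "tz": 0.005, "ax": 0, "ay": 0, "az": 0},
    {"jaw": 0, "tx": 0, "ty": 0.0, "tz": 0.01, "ax": 0, "ay": 0, "az": 0},
    {"jaw": 0, "tx": 0, "ty": 0, "tz": 0.015, "ax": 0, "ay": 0, "az": 0},
    {"jaw": 0, "tx": 0, "ty": 0, "tz": 0.02, "ax": 0, "ay": 0, "az": 0},
    {"jaw": 0, "tx": 0, "ty": 0, "tz": 0.02, "ax": 0, "ay": 0, "az": 0}
  ]
}}

```text
time: 3.65
tool_pos: [0.6172, -0.0995, 0.0469]
ee_rot: [-3.141, -0.002, 2.359]
wrist_force: [0.5, 0.7, 0.1]
width: 0.0006
```

```bash
python3 -c "
from h import *
look('c7');print(rel(-.083,.034))
z=snapshot('top');np.savez('top2.npz',p=z[0],d=z[1])
a=cv2.resize(z[0][150:300,290:490,::-1],(800,600),interpolation=2);cv2.imwrite('pics/c8.png',cv2.convertScaleAbs(a,alpha=1.8))"
```

```text
3.7 [ 0.6174 -0.0996  0.0474] [-3.141e+00 -1.000e-03  2.359e+00] [ 0.5 -0.4  0.4] lowest [0.165 0.165 0.166 0.166 0.167 0.167] 1937
[-0.0004  0.0009  0.0054 -0.0005 -0.0014 -0.0014]
```

View pics/c7.png

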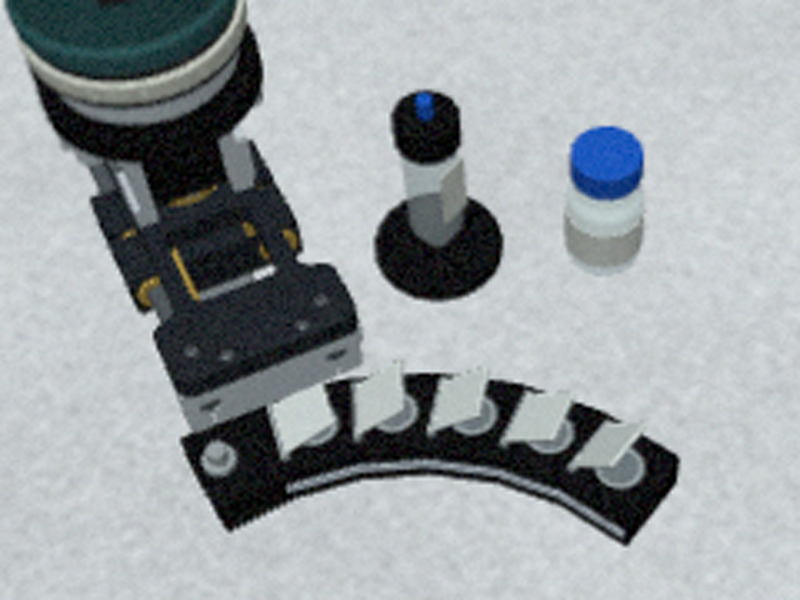

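Request:
{"name": "step_arm", "arguments": {
  "steps": [
    {"jaw": 0, "tx": 0, "ty": 0.001, "tz": 0.003, "ax": 0, "ay": 0, "az": 0},
    {"jaw": 0, "tx": 0, "ty": 0.001, "tz": 0.006, "ax": 0, "ay": 0, "az": 0},
    {"jaw": 0, "tx": 0, "ty": 0.001, "tz": 0.009, "ax": 0, "ay": 0, "az": 0},
    {"jaw": 0, "tx": 0, "ty": 0.001, "tz": 0.009, "ax": 0, "ay": 0, "az": 0}
  ]
}}

```text
time: 4.15
tool_pos: [0.6179, -0.0988, 0.0381]
ee_rot: [-3.141, -0.002, 2.359]
wrist_force: [-0.6, 0.4, -1.0]
width: 0.0007
```

```bash
python3 -c "
from h import *
look('c9');print(rel(-.083,.034))
d=np.load('top2.npz')['d'];c,u,v=cloud('top',d,np.ones_like(d,bool));t=[.6174,-.0996]
s,r=sr(c);k=(abs(s+.083)<.06)&(abs(r)<.09)&(c[:,2]>.05)&(c[:,2]<.25)
h,e=np.histogram(c[k][:,2],np.arange(.05,.26,.01));print('top z hist at TCP .0474',dict(zip(e.round(2).tolist(),h.tolist())))
"
```

```text
4.2 [ 0.6181 -0.0989  0.0384] [-3.141e+00 -1.000e-03  2.359e+00] [ 0.1 -0.1  0.6] lowest [0.155 0.155 0.156 0.156 0.156 0.156] 1850
[-0.0004 -0.0001 -0.0036 -0.0005 -0.0014 -0.0014]
top z hist at TCP .0474 {0.05: 0, 0.06: 0, 0.07: 0, 0.08: 0, 0.09: 0, 0.1: 0, 0.11: 0, 0.12: 0, 0.13: 0, 0.14: 0, 0.15: 0, 0.16: 1, 0.17: 43, 0.18: 349, 0.19: 130, 0.2: 770, 0.21: 3463, 0.22: 0, 0.23: 0, 0.24: 0}
```

View pics/c8.png

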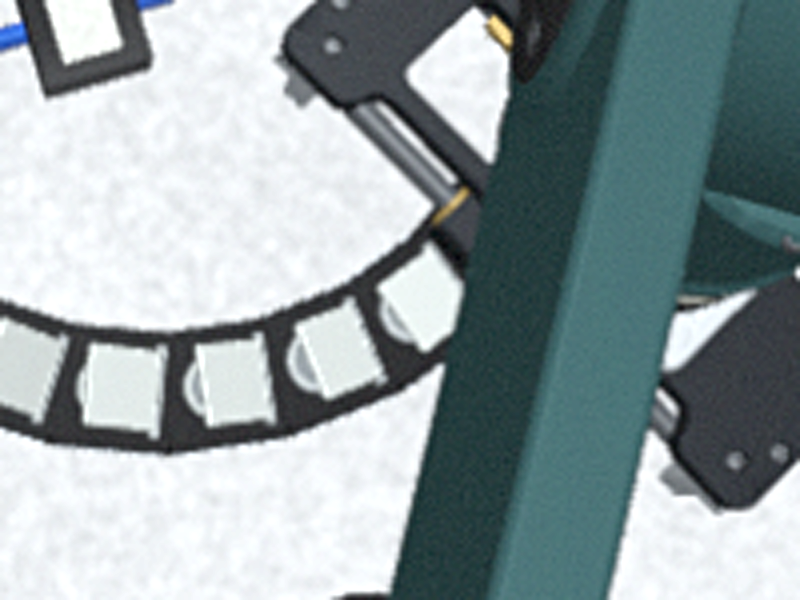

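Request:
{"name": "step_arm", "arguments": {
  "steps": [
    {"jaw": 0, "tx": 0, "ty": 0.0, "tz": 0.002, "ax": 0, "ay": 0, "az": 0},
    {"jaw": 0, "tx": 0, "ty": 0.0, "tz": 0.003, "ax": 0, "ay": 0, "az": 0},
    {"jaw": 0, "tx": 0, "ty": 0.0, "tz": 0.004, "ax": 0, "ay": 0, "az": 0},
    {"jaw": 0, "tx": 0, "ty": 0.0, "tz": 0.004, "ax": 0, "ay": 0, "az": 0}
  ]
}}

```text
time: 4.6
tool_pos: [0.618, -0.0988, 0.0342]
ee_rot: [-3.141, -0.002, 2.359]
wrist_force: [-0.3, 0.5, 0.1]
width: 0.0006
```

Request:
{"name": "step_arm", "arguments": {
  "steps": [
    {"jaw": 0, "tx": 0, "ty": 0.0, "tz": 0.001, "ax": 0, "ay": 0, "az": 0},
    {"jaw": 0, "tx": 0, "ty": 0.0, "tz": 0.0015, "ax": 0, "ay": 0, "az": 0},
    {"jaw": 0, "tx": 0, "ty": 0.0, "tz": 0.0015, "ax": 0, "ay": 0, "az": 0}
  ]
}}

```text
time: 4.9
tool_pos: [0.6179, -0.0988, 0.0326]
ee_rot: [-3.141, -0.002, 2.359]
wrist_force: [-0.0, 0.1, 0.8]
width: 0.0007
```

View pics/c9.png

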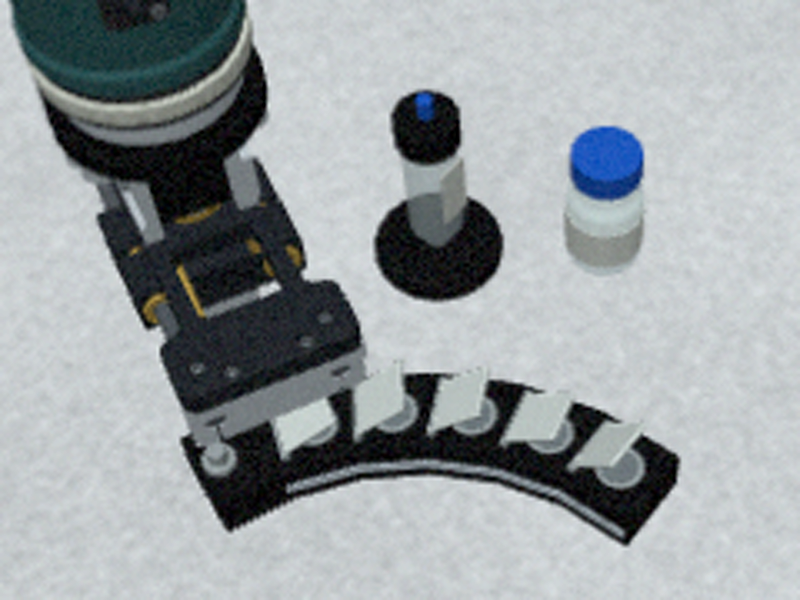

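```bash
python3 -c "
from h import *
p,d=snapshot('scene');cv2.imwrite('pics/c10.png',cv2.convertScaleAbs(cv2.resize(p[215:275,190:270,::-1],(800,600),interpolation=2),alpha=1.8))
m=camera_model('scene');K=np.array(m['intrinsics']);Rm=Rc(m);t=-Rm.T@np.array(m['origin'])
P=np.array([[.618,-.099,z] for z in(.025,.04,.06,.08)]+[[*pt(s)[0],.037] for s in(-.103,-.111,-.095)])
q=cv2.projectPoints(P,cv2.Rodrigues(Rm.T)[0],t,K,np.array([m['k1'],0,0,0,0.]))[0][:,0];print(((q-[190,215])*10).round(0).tolist())
c,u,v=cloud('scene',d,np.ones_like(d,bool))
for a in(206,210,214,218,222): print(a,[c[(u==a)&(v==y)][0].round(3).tolist() if ((u==a)&(v==y)).any() else None for y in range(236,252,3)])
"
```

```text
[[384.0, 281.0], [369.0, 230.0], [347.0, 158.0], [324.0, 83.0], [251.0, 298.0], [204.0, 324.0], [298.0, 274.0]]
206 [[0.7, -0.064, 0.184], [0.609, -0.148, -0.001], [0.626, -0.134, 0.023], [0.632, -0.131, 0.025], None, [0.629, -0.138, -0.001]]
210 [[0.7, -0.058, 0.187], [0.699, -0.06, 0.177], [0.695, -0.065, 0.162], [0.697, -0.065, 0.158], [0.637, -0.121, 0.029], [0.639, -0.121, 0.023]]
214 [[0.695, -0.056, 0.18], [0.692, -0.061, 0.166], [0.693, -0.062, 0.16], [0.693, -0.063, 0.152], [0.636, -0.114, 0.032], [0.64, -0.113, 0.028]]
218 [[0.693, -0.053, 0.178], [0.688, -0.058, 0.162], [0.69, -0.058, 0.157], [0.627, -0.113, 0.026], [0.633, -0.109, 0.028], [0.638, -0.107, 0.028]]
222 [[0.684, -0.054, 0.164], [0.686, -0.054, 0.16], [0.62, -0.109, 0.026], [0.624, -0.107, 0.024], [0.629, -0.105, 0.024], [0.634, -0.103, 0.024]]
```

View pics/c10.png

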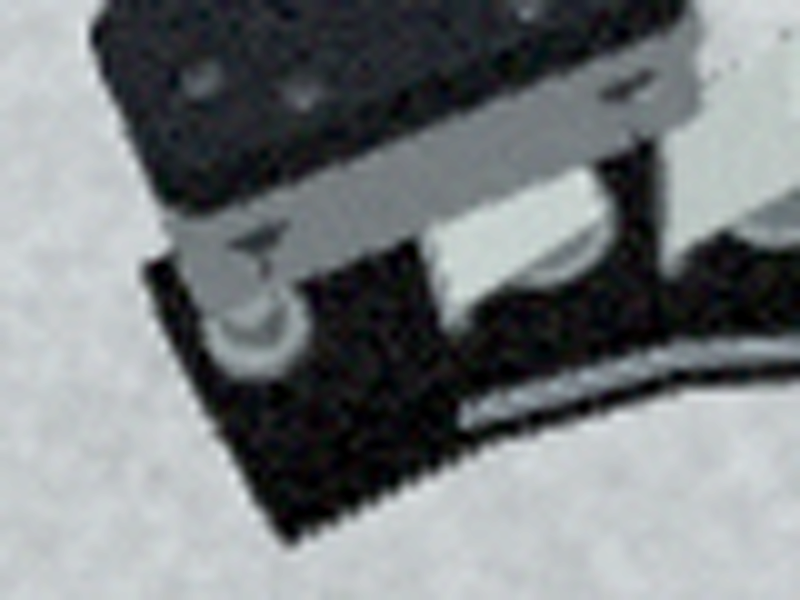

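Request:
{"name": "step_arm", "arguments": {
  "steps": [
    {"jaw": 0, "tx": 0, "ty": 0.0, "tz": 0.001, "ax": 0, "ay": 0, "az": 0},
    {"jaw": 0, "tx": 0, "ty": 0.0, "tz": 0.002, "ax": 0, "ay": 0, "az": 0},
    {"jaw": 0, "tx": 0, "ty": 0.0, "tz": 0.002, "ax": 0, "ay": 0, "az": 0}
  ]
}}

```text
time: 5.25
tool_pos: [0.6178, -0.0988, 0.0305]
ee_rot: [-3.141, -0.002, 2.359]
wrist_force: [-0.3, 0.2, 1.0]
width: 0.0001
```

Request:
{"name": "step_arm", "arguments": {
  "steps": [
    {"jaw": 0, "tx": 0, "ty": 0.0, "tz": 0.001, "ax": 0, "ay": 0, "az": 0},
    {"jaw": 0, "tx": 0, "ty": 0.0, "tz": 0.002, "ax": 0, "ay": 0, "az": 0},
    {"jaw": 0, "tx": 0, "ty": 0.0, "tz": 0.002, "ax": 0, "ay": 0, "az": 0}
  ]
}}

```text
time: 5.55
tool_pos: [0.6177, -0.0988, 0.0282]
ee_rot: [-3.141, -0.002, 2.359]
wrist_force: [-0.1, 0.9, 0.4]
width: 0.0002
```

Request:
{"name": "step_arm", "arguments": {
  "steps": [
    {"jaw": 0, "tx": 0, "ty": 0.0, "tz": 0.002, "ax": 0, "ay": 0, "az": 0},
    {"jaw": 0, "tx": 0, "ty": 0.0, "tz": 0.004, "ax": 0, "ay": 0, "az": 0},
    {"jaw": 0, "tx": 0, "ty": 0.0, "tz": 0.006, "ax": 0, "ay": 0, "az": 0},
    {"jaw": 0, "tx": 0, "ty": 0.0, "tz": 0.008, "ax": 0, "ay": 0, "az": 0},
    {"jaw": 0, "tx": 0, "ty": 0.0, "tz": 0.008, "ax": 0, "ay": 0, "az": 0}
  ]
}}

```text
time: 6.05
tool_pos: [0.6173, -0.0987, 0.0196]
ee_rot: [-3.14, -0.003, 2.359]
wrist_force: [-0.3, 0.3, -1.0]
width: 0.0005
```

```bash
cat >> h.py <<'E'
def fing():
    # finger / covers from both cameras near the row, in (s,r,z)
    for n in("scene","top"):
        p,d=snapshot(n);c,u,v=cloud(n,d,np.ones_like(d,bool));s,r=sr(c);o=get_obs()
        t=sr(o["tool_pos"][None])
        k=(abs(s-t[0])<.025)&(abs(r-t[1])<.02)&(c[:,2]>.03)&(c[:,2]<.12)
        i=np.argsort(c[k][:,2])[:400:25];print(n,"tcp s,r,z",t[0].round(4),t[1].round(4),o["tool_pos"][2].round(4),"F",o["wrist_force"].round(1),"pts s,r,z",np.c_[s[k],r[k],c[k][:,2]][i].round(3).tolist())
        for j in range(5):
            q=-.060+.038*j;b=(s>q-.012)&(s<q+.02)&(abs(r)<.012)&(c[:,2]<.056)&(c[:,2]>.022)
            print(f" cover{j+1} zmax {np.percentile(c[b][:,2],95) if b.sum()>20 else 0:.4f} n{b.sum()}",end="")
        print()
E
python3 -c "
from h import *
fing()"
```

```text
scene tcp s,r,z [-0.082] [0.0003] 0.0199 F [ 0.1  0.  -0.1] pts s,r,z [[-0.074, -0.009, 0.03], [-0.058, -0.012, 0.037]]
 cover1 zmax 0.0375 n115 cover2 zmax 0.0470 n305 cover3 zmax 0.0466 n320 cover4 zmax 0.0449 n300 cover5 zmax 0.0485 n331
top tcp s,r,z [-0.0821] [0.0002] 0.0201 F [ 0.4  0.  -0.1] pts s,r,z [[-0.071, -0.004, 0.032], [-0.064, -0.011, 0.035], [-0.061, -0.012, 0.038], [-0.058, -0.006, 0.039]]
 cover1 zmax 0.0444 n306 cover2 zmax 0.0476 n395 cover3 zmax 0.0478 n390 cover4 zmax 0.0456 n396 cover5 zmax 0.0497 n383
```

Request:
{"name": "step_arm", "arguments": {
  "steps": [
    {"jaw": 0, "tx": 0, "ty": 0.0, "tz": 0.002, "ax": 0, "ay": 0, "az": 0},
    {"jaw": 0, "tx": 0, "ty": 0.0, "tz": 0.004, "ax": 0, "ay": 0, "az": 0},
    {"jaw": 0, "tx": 0, "ty": 0.0, "tz": 0.006, "ax": 0, "ay": 0, "az": 0},
    {"jaw": 0, "tx": 0, "ty": 0.0, "tz": 0.008, "ax": 0, "ay": 0, "az": 0},
    {"jaw": 0, "tx": 0, "ty": 0.0, "tz": 0.008, "ax": 0, "ay": 0, "az": 0}
  ]
}}

```text
time: 6.65
tool_pos: [0.6172, -0.0986, 0.0115]
ee_rot: [-3.14, -0.003, 2.359]
wrist_force: [0.0, 0.9, -0.8]
width: 0.0004
```

```bash
python3 -c "
from h import *
fing();print(get_obs()['joint_positions'].round(4))
p,d=snapshot('scene');cv2.imwrite('pics/c11.png',cv2.convertScaleAbs(cv2.resize(p[200:275,190:290,::-1],(800,600),interpolation=2),alpha=1.8))"
```

```text
scene tcp s,r,z [-0.0819] [0.0003] 0.0118 F [-0.9  0.2  0.1] pts s,r,z [[-0.076, -0.01, 0.113]]
 cover1 zmax 0.0259 n51 cover2 zmax 0.0469 n282 cover3 zmax 0.0466 n314 cover4 zmax 0.0448 n307 cover5 zmax 0.0480 n336
top tcp s,r,z [-0.082] [0.0002] 0.012 F [ 0.1 -0.4 -0.7] pts s,r,z [[-0.067, -0.007, 0.034], [-0.066, -0.009, 0.037], [-0.06, -0.006, 0.039]]
 cover1 zmax 0.0442 n274 cover2 zmax 0.0478 n391 cover3 zmax 0.0474 n391 cover4 zmax 0.0455 n393 cover5 zmax 0.0493 n380
[-2.4930e-01  3.4200e-01  1.4108e+00  3.0000e-04  1.3919e+00 -1.0377e+00]
```

View pics/c11.png

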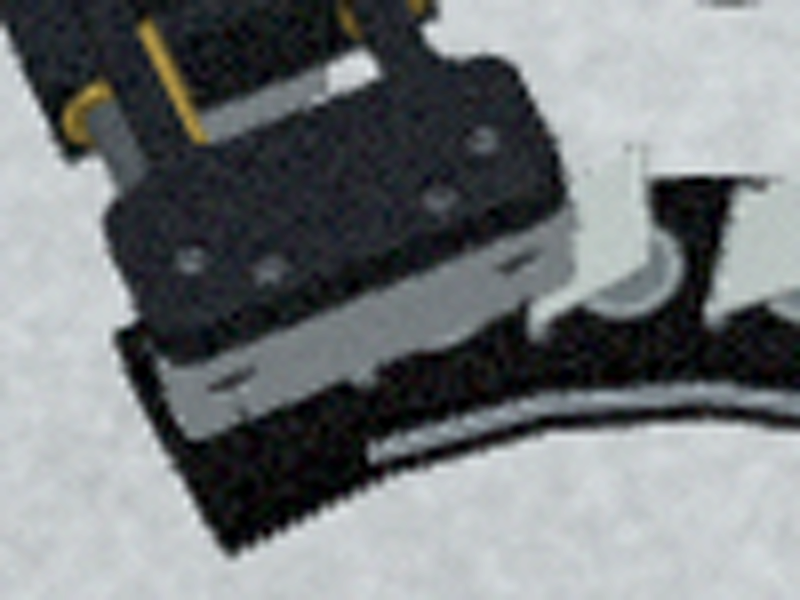

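Request:
{"name": "step_arm", "arguments": {
  "steps": [
    {"jaw": 0, "tx": 0, "ty": 0.0, "tz": 0.002, "ax": 0, "ay": 0, "az": 0},
    {"jaw": 0, "tx": 0, "ty": 0.0, "tz": 0.004, "ax": 0, "ay": 0, "az": 0},
    {"jaw": 0, "tx": 0, "ty": 0.0, "tz": 0.004, "ax": 0, "ay": 0, "az": 0}
  ]
}}

```text
time: 7.1
tool_pos: [0.6176, -0.0987, 0.0079]
ee_rot: [-3.14, -0.003, 2.359]
wrist_force: [0.6, 0.2, 0.2]
width: 0.0008
```

Request:
{"name": "step_arm", "arguments": {
  "steps": [
    {"jaw": 0, "tx": 0, "ty": 0.0, "tz": 0.002, "ax": 0, "ay": 0, "az": 0},
    {"jaw": 0, "tx": 0, "ty": 0.0, "tz": 0.002, "ax": 0, "ay": 0, "az": 0}
  ]
}}

```text
time: 7.3
tool_pos: [0.6181, -0.0989, 0.0071]
ee_rot: [-3.141, -0.001, 2.359]
wrist_force: [-1.2, -0.7, 3.6]
width: 0.0002
```

Request:
{"name": "step_arm", "arguments": {
  "steps": [
    {"jaw": 0, "tx": 0, "ty": 0.0, "tz": 0.0005, "ax": 0, "ay": 0, "az": 0},
    {"jaw": 0, "tx": 0, "ty": 0.0, "tz": 0.0005, "ax": 0, "ay": 0, "az": 0}
  ]
}}

```text
time: 7.5
tool_pos: [0.6184, -0.099, 0.007]
ee_rot: [-3.141, -0.001, 2.359]
wrist_force: [-0.3, 0.2, 3.4]
width: 0.0006
```

```bash
python3 -c "
from h import *
fing();o=get_obs();print(o['wrist_force'],o['wrist_torque'],o['ee_rot'])"
```

```text
scene tcp s,r,z [-0.0829] [-0.0001] 0.007 F [-0.9 -0.1  3.5] pts s,r,z [[-0.076, -0.01, 0.108]]
 cover1 zmax 0.0000 n17 cover2 zmax 0.0469 n279 cover3 zmax 0.0467 n320 cover4 zmax 0.0447 n312 cover5 zmax 0.0487 n331
top tcp s,r,z [-0.0829] [-0.0001] 0.007 F [-0.4  0.1  4.7] pts s,r,z [[-0.068, -0.005, 0.033], [-0.061, -0.011, 0.037], [-0.059, -0.003, 0.04]]
 cover1 zmax 0.0438 n258 cover2 zmax 0.0478 n395 cover3 zmax 0.0472 n386 cover4 zmax 0.0452 n394 cover5 zmax 0.0494 n380
[-0.40769028  0.13146612  4.65449665] [-0.02004962 -0.03986352 -0.04492752] [-3.14135064e+00 -7.20365757e-04  2.35910170e+00]
```

Request:
{"name": "step_arm", "arguments": {
  "steps": [
    {"jaw": 0, "tx": 0, "ty": 0.0, "tz": -0.003, "ax": 0, "ay": 0, "az": 0},
    {"jaw": 0, "tx": 0, "ty": 0.0, "tz": -0.006, "ax": 0, "ay": 0, "az": 0},
    {"jaw": 0, "tx": 0, "ty": 0.0, "tz": -0.006, "ax": 0, "ay": 0, "az": 0},
    {"jaw": 0, "tx": 0.003, "ty": 0.0, "tz": -0.006, "ax": 0, "ay": 0, "az": 0.02},
    {"jaw": 0, "tx": 0.006, "ty": 0.0, "tz": -0.006, "ax": 0, "ay": 0, "az": 0.04},
    {"jaw": 0, "tx": 0.008, "ty": 0.0, "tz": -0.006, "ax": 0, "ay": 0, "az": 0.05},
    {"jaw": 0, "tx": 0.008, "ty": 0.0, "tz": -0.006, "ax": 0, "ay": 0, "az": 0.05}
  ]
}}

```text
time: 8.3
tool_pos: [0.6123, -0.093, 0.0128]
ee_rot: [-3.141, -0.001, 2.309]
wrist_force: [0.1, 0.1, -0.8]
width: 0.0
```

```bash
python3 -c "
from h import *
fing()"
```

```text
scene tcp s,r,z [-0.0746] [0.0001] 0.0129 F [ 0.6 -0.3  0.5] pts s,r,z [[-0.077, -0.013, 0.032]]
 cover1 zmax 0.0262 n55 cover2 zmax 0.0471 n249 cover3 zmax 0.0464 n321 cover4 zmax 0.0450 n305 cover5 zmax 0.0489 n332
top tcp s,r,z [-0.0748] [0.] 0.0129 F [0.3 0.3 0.4] pts s,r,z [[-0.057, -0.014, 0.038], [-0.054, -0.013, 0.042]]
 cover1 zmax 0.0438 n157 cover2 zmax 0.0476 n397 cover3 zmax 0.0476 n390 cover4 zmax 0.0452 n392 cover5 zmax 0.0493 n383
```

Request:
{"name": "step_arm", "arguments": {
  "steps": [
    {"jaw": 0, "tx": 0, "ty": 0.0, "tz": 0.002, "ax": 0, "ay": 0, "az": 0},
    {"jaw": 0, "tx": 0, "ty": 0.0, "tz": 0.004, "ax": 0, "ay": 0, "az": 0},
    {"jaw": 0, "tx": 0, "ty": 0.0, "tz": 0.004, "ax": 0, "ay": 0, "az": 0}
  ]
}}

```text
time: 8.7
tool_pos: [0.6126, -0.0932, 0.0086]
ee_rot: [-3.141, -0.001, 2.309]
wrist_force: [-1.3, -0.1, -0.0]
width: 0.0005
```

Request:
{"name": "step_arm", "arguments": {
  "steps": [
    {"jaw": 0, "tx": 0, "ty": 0.0, "tz": 0.001, "ax": 0, "ay": 0, "az": 0},
    {"jaw": 0, "tx": 0, "ty": 0.0, "tz": 0.002, "ax": 0, "ay": 0, "az": 0},
    {"jaw": 0, "tx": 0, "ty": 0.0, "tz": 0.002, "ax": 0, "ay": 0, "az": 0}
  ]
}}

```text
time: 9.0
tool_pos: [0.6125, -0.093, 0.0068]
ee_rot: [-3.141, -0.001, 2.309]
wrist_force: [-0.9, 1.3, 1.9]
width: 0.0004
```

```bash
python3 -c "
from h import *
fing()"
```

```text
scene tcp s,r,z [-0.0746] [-0.0001] 0.0068 F [-1.1  1.5  1.4] pts s,r,z [[-0.081, -0.01, 0.108]]
 cover1 zmax 0.0000 n7 cover2 zmax 0.0473 n228 cover3 zmax 0.0469 n318 cover4 zmax 0.0450 n314 cover5 zmax 0.0486 n335
top tcp s,r,z [-0.0746] [-0.0001] 0.0068 F [-1.9  1.8  2. ] pts s,r,z [[-0.054, -0.011, 0.03]]
 cover1 zmax 0.0316 n133 cover2 zmax 0.0475 n396 cover3 zmax 0.0473 n392 cover4 zmax 0.0455 n393 cover5 zmax 0.0494 n383
```

```bash
python3 -c "
from h import *
for s in np.arange(-.070,-.034,.005): print(round(s,3),rel(s,-.0006).tolist())"
```

```text
-0.07 [0.0046, -0.0, -0.0006, -0.0001, -0.0011, 0.0299]
-0.065 [0.0096, 0.0002, -0.0006, -0.0001, -0.0011, 0.0612]
-0.06 [0.0145, 0.0006, -0.0006, -0.0002, -0.0011, 0.0924]
-0.055 [0.0195, 0.0011, -0.0006, -0.0002, -0.0011, 0.1237]
-0.05 [0.0245, 0.0018, -0.0006, -0.0002, -0.0011, 0.1549]
-0.045 [0.0294, 0.0027, -0.0006, -0.0002, -0.0011, 0.1862]
-0.04 [0.0343, 0.0037, -0.0006, -0.0002, -0.0011, 0.2174]
-0.035 [0.0391, 0.0048, -0.0005, -0.0002, -0.0011, 0.2487]
```

Request:
{"name": "step_arm", "arguments": {
  "steps": [
    {"jaw": 0, "tx": 0.0045, "ty": 0, "tz": -0.0005, "ax": 0, "ay": -0.001, "az": 0.03},
    {"jaw": 0, "tx": 0.0095, "ty": 0, "tz": -0.0005, "ax": 0, "ay": -0.001, "az": 0.06},
    {"jaw": 0, "tx": 0.0145, "ty": 0.0005, "tz": -0.0005, "ax": 0, "ay": -0.001, "az": 0.09},
    {"jaw": 0, "tx": 0.0195, "ty": 0.001, "tz": -0.0005, "ax": 0, "ay": -0.001, "az": 0.125},
    {"jaw": 0, "tx": 0.0245, "ty": 0.002, "tz": -0.0005, "ax": 0, "ay": -0.001, "az": 0.155}
  ]
}}

```text
time: 9.6
tool_pos: [0.5973, -0.0737, 0.0069]
ee_rot: [-3.141, 0.0, 2.153]
wrist_force: [-0.1, -0.3, -0.1]
width: 0.0008
```

```bash
python3 -c "
from h import *
fing()
for s in np.arange(-.045,-.009,.005): print(round(s,3),rel(s,-.0006).tolist())"
```

```text
scene tcp s,r,z [-0.049] [0.] 0.0069 F [ 0.1  1.  -0.1] pts s,r,z [[-0.043, -0.011, 0.109]]
 cover1 zmax 0.0000 n4 cover2 zmax 0.0264 n71 cover3 zmax 0.0467 n313 cover4 zmax 0.0446 n313 cover5 zmax 0.0487 n335
top tcp s,r,z [-0.0495] [0.] 0.0069 F [-0.2  0.5  0.2] pts s,r,z []
 cover1 zmax 0.0000 n0 cover2 zmax 0.0467 n150 cover3 zmax 0.0471 n390 cover4 zmax 0.0453 n393 cover5 zmax 0.0494 n381
-0.045 [0.0045, 0.0001, -0.0005, -0.0007, -0.0003, 0.0317]
-0.04 [0.0095, 0.0003, -0.0005, -0.0007, -0.0003, 0.063]
-0.035 [0.0145, 0.0007, -0.0005, -0.0007, -0.0003, 0.0942]
-0.03 [0.0195, 0.0013, -0.0005, -0.0007, -0.0003, 0.1255]
-0.025 [0.0244, 0.002, -0.0005, -0.0007, -0.0003, 0.1567]
-0.02 [0.0293, 0.0028, -0.0005, -0.0007, -0.0002, 0.188]
-0.015 [0.0342, 0.0039, -0.0005, -0.0007, -0.0002, 0.2192]
-0.01 [0.0391, 0.005, -0.0005, -0.0007, -0.0002, 0.2505]
```

Request:
{"name": "step_arm", "arguments": {
  "steps": [
    {"jaw": 0, "tx": 0.0045, "ty": 0, "tz": 0, "ax": 0, "ay": 0, "az": 0.03},
    {"jaw": 0, "tx": 0.0095, "ty": 0.0005, "tz": 0, "ax": 0, "ay": 0, "az": 0.06},
    {"jaw": 0, "tx": 0.0145, "ty": 0.0005, "tz": 0, "ax": 0, "ay": 0, "az": 0.095},
    {"jaw": 0, "tx": 0.0195, "ty": 0.0015, "tz": 0, "ax": 0, "ay": 0, "az": 0.125},
    {"jaw": 0, "tx": 0.0245, "ty": 0.002, "tz": 0, "ax": 0, "ay": 0, "az": 0.155},
    {"jaw": 0, "tx": 0.0295, "ty": 0.003, "tz": 0, "ax": 0, "ay": 0, "az": 0.19},
    {"jaw": 0, "tx": 0.034, "ty": 0.004, "tz": 0, "ax": 0, "ay": 0, "az": 0.22}
  ]
}}

```text
time: 10.4
tool_pos: [0.5819, -0.0431, 0.0069]
ee_rot: [-3.141, 0.001, 1.934]
wrist_force: [-0.3, 0.3, 0.3]
width: 0.0006
```

```bash
python3 -c "
from h import *
fing()
for s in np.arange(-.010,.03,.005): print(round(s,3),rel(s,-.0011).tolist())"
```

```text
scene tcp s,r,z [-0.0148] [-0.0002] 0.0068 F [-0.6  0.8  0.3] pts s,r,z [[-0.024, -0.01, 0.107]]
 cover1 zmax 0.0310 n44 cover2 zmax 0.0000 n1 cover3 zmax 0.0471 n222 cover4 zmax 0.0452 n312 cover5 zmax 0.0487 n333
top tcp s,r,z [-0.0151] [-0.0003] 0.0069 F [1. 0. 0.] pts s,r,z []
 cover1 zmax 0.0000 n0 cover2 zmax 0.0000 n0 cover3 zmax 0.0000 n0 cover4 zmax 0.0452 n395 cover5 zmax 0.0493 n383
-0.01 [0.0051, -0.0002, -0.0, -0.0007, 0.0, 0.0316]
-0.005 [0.0101, 0.0001, -0.0, -0.0007, 0.0001, 0.0628]
0.0 [0.0151, 0.0004, -0.0, -0.0007, 0.0001, 0.0941]
0.005 [0.02, 0.001, -0.0, -0.0007, 0.0001, 0.1253]
0.01 [0.025, 0.0017, -0.0, -0.0007, 0.0001, 0.1566]
0.015 [0.0299, 0.0026, -0.0, -0.0007, 0.0001, 0.1878]
0.02 [0.0348, 0.0036, -0.0, -0.0007, 0.0001, 0.2191]
0.025 [0.0397, 0.0047, -0.0, -0.0007, 0.0001, 0.2503]
```

Cover 1 is flat (z 0.031); continuing.

Request:
{"name": "step_arm", "arguments": {
  "steps": [
    {"jaw": 0, "tx": 0.005, "ty": 0, "tz": 0, "ax": 0, "ay": 0, "az": 0.03},
    {"jaw": 0, "tx": 0.01, "ty": 0, "tz": 0, "ax": 0, "ay": 0, "az": 0.06},
    {"jaw": 0, "tx": 0.015, "ty": 0.0005, "tz": 0, "ax": 0, "ay": 0, "az": 0.095},
    {"jaw": 0, "tx": 0.02, "ty": 0.001, "tz": 0, "ax": 0, "ay": 0, "az": 0.125},
    {"jaw": 0, "tx": 0.025, "ty": 0.0015, "tz": 0, "ax": 0, "ay": 0, "az": 0.155},
    {"jaw": 0, "tx": 0.03, "ty": 0.0025, "tz": 0, "ax": 0, "ay": 0, "az": 0.19},
    {"jaw": 0, "tx": 0.035, "ty": 0.0035, "tz": 0, "ax": 0, "ay": 0, "az": 0.22},
    {"jaw": 0, "tx": 0.0395, "ty": 0.0045, "tz": 0, "ax": 0, "ay": 0, "az": 0.25}
  ]
}}

```text
time: 11.3
tool_pos: [0.5722, -0.0046, 0.0068]
ee_rot: [-3.141, 0.001, 1.686]
wrist_force: [0.1, -1.1, 0.3]
width: 0.0004
```

```bash
python3 -c "
from h import *
fing()
for s in np.arange(.030,.07,.005): print(round(s,3),rel(s,-.0011).tolist())"
```

```text
scene tcp s,r,z [0.025] [-0.] 0.0068 F [-0.4  0.4  1.3] pts s,r,z [[0.039, 0.017, 0.03], [0.047, -0.012, 0.033], [0.047, 0.001, 0.035], [0.049, -0.004, 0.037]]
 cover1 zmax 0.0311 n253 cover2 zmax 0.0000 n10 cover3 zmax 0.0000 n2 cover4 zmax 0.0448 n312 cover5 zmax 0.0484 n330
top tcp s,r,z [0.0248] [0.] 0.0068 F [-0.2  0.3  0.3] pts s,r,z []
 cover1 zmax 0.0000 n0 cover2 zmax 0.0000 n0 cover3 zmax 0.0000 n0 cover4 zmax 0.0000 n12 cover5 zmax 0.0000 n0
0.03 [0.0052, 0.0001, -0.0001, -0.0005, 0.0003, 0.0329]
0.035 [0.0102, 0.0003, -0.0001, -0.0005, 0.0003, 0.0642]
0.04 [0.0152, 0.0007, -0.0001, -0.0005, 0.0003, 0.0954]
0.045 [0.0202, 0.0013, -0.0001, -0.0005, 0.0003, 0.1267]
0.05 [0.0251, 0.002, -0.0001, -0.0005, 0.0003, 0.1579]
0.055 [0.0301, 0.0029, -0.0001, -0.0005, 0.0004, 0.1892]
0.06 [0.035, 0.0039, -0.0001, -0.0004, 0.0004, 0.2204]
0.065 [0.0398, 0.005, -0.0001, -0.0004, 0.0004, 0.2517]
0.07 [0.0446, 0.0064, -0.0001, -0.0004, 0.0004, 0.2829]
```

Request:
{"name": "step_arm", "arguments": {
  "steps": [
    {"jaw": 0, "tx": 0.005, "ty": 0, "tz": 0, "ax": 0, "ay": 0, "az": 0.03},
    {"jaw": 0, "tx": 0.01, "ty": 0.0005, "tz": 0, "ax": 0, "ay": 0, "az": 0.065},
    {"jaw": 0, "tx": 0.015, "ty": 0.0005, "tz": 0, "ax": 0, "ay": 0, "az": 0.095},
    {"jaw": 0, "tx": 0.02, "ty": 0.0015, "tz": 0, "ax": 0, "ay": 0, "az": 0.125},
    {"jaw": 0, "tx": 0.025, "ty": 0.002, "tz": 0, "ax": 0, "ay": 0, "az": 0.16},
    {"jaw": 0, "tx": 0.03, "ty": 0.003, "tz": 0, "ax": 0, "ay": 0, "az": 0.19},
    {"jaw": 0, "tx": 0.035, "ty": 0.004, "tz": 0, "ax": 0, "ay": 0, "az": 0.22},
    {"jaw": 0, "tx": 0.04, "ty": 0.005, "tz": 0, "ax": 0, "ay": 0, "az": 0.25}
  ]
}}

```text
time: 12.2
tool_pos: [0.5727, 0.0357, 0.0068]
ee_rot: [-3.142, 0.001, 1.437]
wrist_force: [-0.8, 0.1, -0.5]
width: 0.0006
```

```bash
python3 -c "
from h import *
fing()
for s in np.arange(.070,.115,.005): print(round(s,3),rel(s,-.0011).tolist())"
```

```text
scene tcp s,r,z [0.0656] [-0.0002] 0.0068 F [0.3 0.6 0.5] pts s,r,z [[0.077, 0.015, 0.03], [0.078, -0.006, 0.033], [0.084, -0.011, 0.036], [0.07, -0.01, 0.039], [0.085, 0.003, 0.041], [0.089, 0.013, 0.043], [0.074, -0.011, 0.051], [0.073, 0.006, 0.059], [0.074, -0.005, 0.068], [0.057, -0.012, 0.105]]
 cover1 zmax 0.0311 n293 cover2 zmax 0.0308 n147 cover3 zmax 0.0000 n0 cover4 zmax 0.0552 n91 cover5 zmax 0.0487 n331
top tcp s,r,z [0.0653] [-0.0002] 0.0069 F [-0.1  0.1  0. ] pts s,r,z []
 cover1 zmax 0.0322 n27 cover2 zmax 0.0000 n0 cover3 zmax 0.0000 n0 cover4 zmax 0.0000 n0 cover5 zmax 0.0000 n0
0.07 [0.0047, -0.0001, -0.0, -0.0, 0.0003, 0.0346]
0.075 [0.0097, 0.0001, -0.0001, -0.0, 0.0003, 0.0658]
0.08 [0.0147, 0.0005, -0.0001, -0.0, 0.0003, 0.0971]
0.085 [0.0196, 0.0011, -0.0001, 0.0, 0.0003, 0.1283]
0.09 [0.0246, 0.0018, -0.0001, 0.0, 0.0003, 0.1596]
0.095 [0.0295, 0.0027, -0.0001, 0.0, 0.0003, 0.1908]
0.1 [0.0344, 0.0037, -0.0001, 0.0, 0.0003, 0.2221]
0.105 [0.0393, 0.0049, -0.0001, 0.0, 0.0003, 0.2533]
0.11 [0.0441, 0.0062, -0.0001, 0.0, 0.0003, 0.2846]
```

Request:
{"name": "step_arm", "arguments": {
  "steps": [
    {"jaw": 0, "tx": 0.0045, "ty": 0, "tz": 0, "ax": 0, "ay": 0, "az": 0.035},
    {"jaw": 0, "tx": 0.01, "ty": 0, "tz": 0, "ax": 0, "ay": 0, "az": 0.065},
    {"jaw": 0, "tx": 0.0145, "ty": 0.0005, "tz": 0, "ax": 0, "ay": 0, "az": 0.095},
    {"jaw": 0, "tx": 0.0195, "ty": 0.001, "tz": 0, "ax": 0, "ay": 0, "az": 0.13},
    {"jaw": 0, "tx": 0.0245, "ty": 0.002, "tz": 0, "ax": 0, "ay": 0, "az": 0.16},
    {"jaw": 0, "tx": 0.0295, "ty": 0.0025, "tz": 0, "ax": 0, "ay": 0, "az": 0.19},
    {"jaw": 0, "tx": 0.0345, "ty": 0.0035, "tz": 0, "ax": 0, "ay": 0, "az": 0.22},
    {"jaw": 0, "tx": 0.0395, "ty": 0.005, "tz": 0, "ax": 0, "ay": 0, "az": 0.25}
  ]
}}

```text
time: 13.1
tool_pos: [0.583, 0.0741, 0.0068]
ee_rot: [3.141, 0.001, 1.189]
wrist_force: [-0.2, -0.5, 0.3]
width: 0.0003
```

Request:
{"name": "step_arm", "arguments": {
  "steps": [
    {"jaw": 0, "tx": 0.005, "ty": 0, "tz": 0, "ax": 0, "ay": 0, "az": 0.03},
    {"jaw": 0, "tx": 0.01, "ty": 0, "tz": 0, "ax": 0, "ay": 0, "az": 0.06},
    {"jaw": 0, "tx": 0.015, "ty": 0.0005, "tz": 0, "ax": 0, "ay": 0, "az": 0.09},
    {"jaw": 0, "tx": 0.015, "ty": 0.0005, "tz": 0, "ax": 0, "ay": 0, "az": 0.09}
  ]
}}

```text
time: 13.5
tool_pos: [0.5893, 0.0877, 0.0067]
ee_rot: [3.141, 0.001, 1.101]
wrist_force: [-0.3, -0.9, -0.1]
width: 0.0005
```

```bash
python3 -c "
from h import *
fing();look('c12')"
```

```text
scene tcp s,r,z [0.1195] [-0.0004] 0.0066 F [ 0.2  0.2 -0.1] pts s,r,z [[0.106, -0.012, 0.03], [0.125, -0.012, 0.04], [0.125, -0.011, 0.045], [0.127, 0.011, 0.048], [0.128, -0.007, 0.052], [0.128, -0.008, 0.057], [0.128, -0.004, 0.06], [0.127, 0.009, 0.065], [0.129, -0.007, 0.07], [0.127, 0.001, 0.076], [0.109, -0.011, 0.082], [0.128, -0.008, 0.089]]
 cover1 zmax 0.0310 n291 cover2 zmax 0.0312 n281 cover3 zmax 0.0309 n87 cover4 zmax 0.0000 n0 cover5 zmax 0.0438 n33
top tcp s,r,z [0.1193] [-0.0004] 0.0066 F [ 0.1 -0.1 -0.1] pts s,r,z []
 cover1 zmax 0.0316 n382 cover2 zmax 0.0316 n387 cover3 zmax 0.0318 n386 cover4 zmax 0.0321 n146 cover5 zmax 0.0000 n2
13.65 [0.589  0.0874 0.0066] [3.141e+00 1.000e-03 1.100e+00] [ 0.8  0.5 -0.7] lowest [0.052 0.052 0.052 0.052 0.053 0.053] 4624
```

View pics/c12.png

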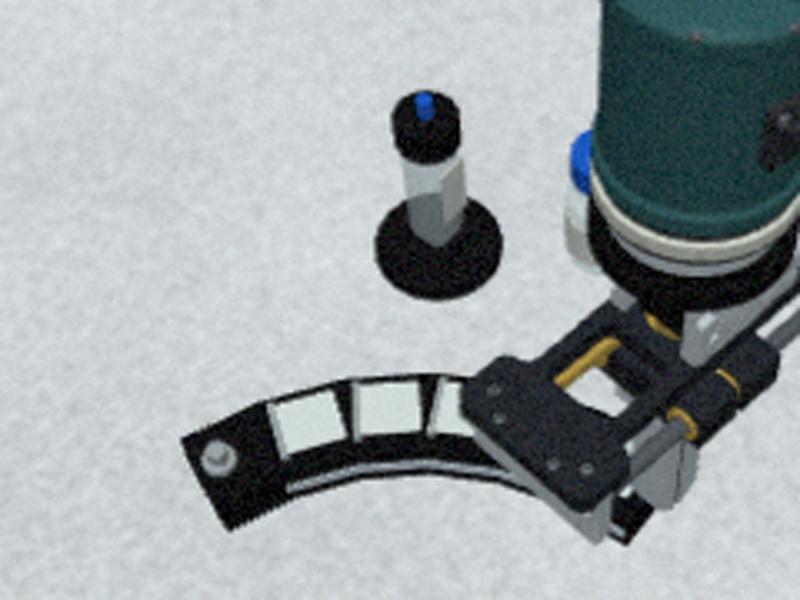

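Request:
{"name": "step_arm", "arguments": {
  "steps": [
    {"jaw": 0, "tx": 0.02, "ty": 0, "tz": 0, "ax": 0, "ay": 0, "az": 0},
    {"jaw": 0, "tx": 0.04, "ty": 0, "tz": 0, "ax": 0, "ay": 0, "az": 0},
    {"jaw": 0, "tx": 0.06, "ty": 0, "tz": 0, "ax": 0, "ay": 0, "az": 0},
    {"jaw": 0, "tx": 0.06, "ty": 0, "tz": 0, "ax": 0, "ay": 0, "az": 0}
  ]
}}

```text
time: 14.05
tool_pos: [0.6168, 0.1423, 0.0065]
ee_rot: [3.141, 0.001, 1.102]
wrist_force: [-0.1, 0.5, -0.0]
width: 0.0005
```

```bash
python3 -c "
from h import *
fing()"
```

```text
scene tcp s,r,z [0.1769] [0.0109] 0.0063 F [-1.   0.7  0.2] pts s,r,z [[0.184, 0.017, 0.03], [0.188, 0.004, 0.042], [0.183, 0.016, 0.049], [0.187, 0.009, 0.056], [0.186, 0.011, 0.065], [0.175, -0.003, 0.098]]
 cover1 zmax 0.0311 n283 cover2 zmax 0.0312 n276 cover3 zmax 0.0313 n278 cover4 zmax 0.0315 n278 cover5 zmax 0.0311 n98
top tcp s,r,z [0.1762] [0.0106] 0.0063 F [-0.9 -0.7 -0.6] pts s,r,z []
 cover1 zmax 0.0317 n387 cover2 zmax 0.0318 n390 cover3 zmax 0.0318 n380 cover4 zmax 0.0316 n390 cover5 zmax 0.0320 n378
```

All five covers are flat. I'll raise the hand now.

Request:
{"name": "step_arm", "arguments": {
  "steps": [
    {"jaw": 0, "tx": 0.01, "ty": 0, "tz": -0.03, "ax": 0, "ay": 0, "az": 0},
    {"jaw": 0, "tx": 0.02, "ty": 0, "tz": -0.06, "ax": 0, "ay": 0, "az": 0},
    {"jaw": 0, "tx": 0.03, "ty": 0, "tz": -0.09, "ax": 0, "ay": 0, "az": 0},
    {"jaw": 0, "tx": 0.04, "ty": 0, "tz": -0.12, "ax": 0, "ay": 0, "az": 0},
    {"jaw": 0, "tx": 0.04, "ty": 0, "tz": -0.12, "ax": 0, "ay": 0, "az": 0},
    {"jaw": 0, "tx": 0.04, "ty": 0, "tz": -0.12, "ax": 0, "ay": 0, "az": 0}
  ]
}}

```text
time: 14.75
tool_pos: [0.6341, 0.1753, 0.1266]
ee_rot: [3.141, 0.002, 1.1]
wrist_force: [-0.7, 0.1, 0.2]
width: 0.0002
```

```bash
python3 -c "
from h import *
fing()
for n in('scene','top'):
  p,d=snapshot(n)
  for q in('carrier','sensor','tube','bottle'):
    for s in silhouettes(n,q)[:1]:
      c,_,_=cloud(n,d,s['pixels']);print(n,q,round(s['confidence'],2),np.round(s['rect'],0),np.median(c,0).round(3))
print(get_obs()['wrist_force'])
close_job()"
```

```text
scene tcp s,r,z [0.2072] [0.0281] 0.1249 F [ 0.4 -0.4 -0.2] pts s,r,z []
 cover1 zmax 0.0312 n279 cover2 zmax 0.0313 n281 cover3 zmax 0.0310 n281 cover4 zmax 0.0312 n276 cover5 zmax 0.0313 n298
top tcp s,r,z [0.2069] [0.0283] 0.1239 F [-0.8 -0.6 -0.9] pts s,r,z []
 cover1 zmax 0.0318 n383 cover2 zmax 0.0318 n386 cover3 zmax 0.0318 n387 cover4 zmax 0.0317 n389 cover5 zmax 0.0319 n382
scene carrier 0.67 [205. 223. 351. 271.] [ 0.592 -0.028  0.025]
scene sensor 0.94 [270. 308. 317. 340.] [0.71  0.042 0.017]
scene tube 0.56 [262. 140. 303. 197.] [ 0.475 -0.064  0.012]
scene bottle 0.61 [321. 147. 344. 193.] [0.449 0.015 0.049]
top carrier 0.7 [275. 190. 432. 266.] [ 0.584 -0.028  0.027]
top sensor 0.8 [288. 133. 330. 174.] [0.705 0.041 0.018]
top tube 0.58 [359. 298. 404. 346.] [ 0.472 -0.062  0.011]
top bottle 0.87 [312. 326. 339. 359.] [0.441 0.014 0.074]
[ 0.63848086 -0.42110886 -0.53561905]
the job is handed in; nothing more can be done
```

I closed all five covers with shut fingers in one low stroke along the arc, from the port end to the plain end. I then raised the hand past the end of the carrier and handed the job in at about 15 s of the 38 s allowed.

- **Last checks:** both cameras show all five covers flat, with their tops at 31–32 mm against a nominal 30 mm. The carrier, sensor, tube and jar are within about 2 mm of where they first stood, and the wrist force is near zero with the hand clear.
- **Forces:** wrist force read under 5 N whenever I checked it. It was not logged between checks.
- **A disagreement I found:** the real fingertips stand about 31 mm higher than the reported tool position implies. The depth pictures suggested 34–39 mm. I set the stroke height from light touches near the first cover's hinge, and while doing that I shut the first cover with a short press at its hinge end.
- **Not directly confirmed:** there was no joint readout for the covers, so "shut" is judged from depth only. Covers 3 and 4 were hidden under the hand as they closed, so their order follows from the stroke and was not seen.

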